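# Count to the third gap and push the chip carrier home

## Robot

A 6-joint arm with a two-finger parallel gripper is mounted at the origin on the work surface. World frame = base frame: x ahead of the robot, y to its left, z up, the work surface at z = 0. Lengths are in m, angles in rad, forces in N, time in s.
With the tool pointing down it reaches from about 0.25 to 0.775 m from the base axis. Payload 8.9 kg.
Tool frame: the origin (TCP) lies on the centre line of the jaws, within the pads' length; the fingertips stand 17 mm ahead of it and the grasp point (between the pads) lies 2 mm behind it; z points along the fingers, y is the direction in which the jaws open and shut (so a half turn about z gives the same grasp; the last joint's range is limited). The gripper opens to 85 mm and grips with 20 to 120 N. Pads are 22 mm wide; open, the fingers measure 114 mm over their backs; the gripper's body (76 mm by 85 mm) begins 54 mm behind the grasp point. The pads swing forward as they close: fully open they stand 13 mm farther back than shut.
Start: joints at [1.205, 0.291, -0.153, 1.127, 0, 1.431], TCP at [0.118, 0.512, 0.248] pointing down, gripper open.
Joint ranges: [-2.52, 2.52], [-0.91, 1.74], [-1.3, 1.37], [-1.96, 2.02], [-1.52, 1.47], [-3.14, 3.14]. Speed limits (rad/s): [2.22, 2.22, 2.79, 3.14, 3.14, 3.14].

## Interface

Orientations are given as a unit quaternion [x, y, z, w].
In Python, from cell import robot gives the robot as it stands.
- The arm moves only by the shell command python3 -m creep 'ROWS'. ROWS is JSON, a list of rows, each a list of 5 numbers: the shift along the tool's x, y, z in cm, then the turn about the tool's z in degrees, then the finger opening in cm, from 0 to 8.54. In form: [[tx, ty, tz, roll, grip], ...]. A call has 1 to 10 rows; each row shifts and turns the pose as measured when the row begins, along the tool's axes as they then stand; what a row does not reach is not made up. A row lasts 1/8 s, in which the tool goes at most 62.5 mm and 10.7 degrees, less where a joint would pass 70% of its speed; a pose out of reach is approached as far as the arm can. A call with a gripper value outside its range is refused whole. The fingers move at their own pace and stop on an object; the grip force is fixed at half the most. Time passes only in rows, so rows that do not move let the fingers close. It gives the time, the measured TCP pose, the force and the opening at its end, in the units of the state.
- robot.read_state(): the state, without advancing time (a new reading comes with each control period).
- robot.camera(name): name is "side" or "top" or "wrist"; returns a dict with "color" (480x640x3 uint8, red, green, blue), "fx", "fy", "cx", "cy" (pixels), "world_from_camera" (4x4, takes a point from camera to world coordinates). Camera axes: x right, y down, z forward; pixel columns grow to the right and rows downward; lengths in m; the calibration is good to about 2 mm. A picture is of the moment at which its call begins. There is no depth.
- robot.finish_job(): hands the job in, once; it reports no verdict.
The state is a dict: "time_s": time; "joint_pos": joint angles; "qd": joint speeds; "effort": joint torques, N m; "tool_pos": TCP position; "eef_rot": TCP orientation; "force": force on the tool from outside, world axes, zero at the start; "wrist_torque": the same for the moment, N m; "finger_gap": finger opening in m.
Only numpy, scipy, OpenCV 4.12 (cv2) and the standard library are available. Lean on these libraries where they do the work, as an engineer would, in place of code of your own. Each camera call takes 0.05 s, during which the arm holds its last target. There are 200 camera calls.

## Task

Run a fingertip along the rail of the carrier rack from its blue end, tipping over the yellow flag of the first, second and third gap in turn (a gap with a grey carrier in it counts too) and none of the flags beyond. Then push the orange chip carrier along the bench and fully home into that third gap, against the stop wall. Only push it, never lift it, and leave the grey carriers, the vial and the tub where they are.

Things in the scene. Friction and masses are not known exactly. Their poses are not given: they have to be found in the camera images.
- rack: White carrier rack fixed on the bench, 76 x 282 mm. Origin: centre of underside, at bench height; x points into the gaps (away from robot), y along the row, z up. 7 dividers, 6 mm thick, 30 high, rounded noses, make six 40 mm gaps (bench is their floor), open to -x, centred at y = +115, +69, +23, -23, -69, -115 mm. Mouths at x = -35, stop wall's face at x = +35 mm.
- rail_mid (a point): Middle of the top of the aluminium rail that bridges all gaps along the rack's y, at rack x = +15, y = 0, 38 mm above the bench; the rail is 12 mm wide, its underside 30 mm above the bench. On it, over the middle of each gap, stands one yellow sprung flag.
- blue_end: Dark blue end block fixed at one end of the rack, at y = +152 or -152 mm of the rack (it changes from run to run), 76 x 20 x 40 mm high. Origin: centre of its underside. The gaps are counted from this end.
- white_end: White end block of the same size, fixed at the other end of the rack.
- carrier: The orange chip carrier lying loose on the bench in front of the rack: a flat block, 90 mm long (its x), 34 mm wide (its y), 14 mm high, about 0.1 kg, with a glass chip and three small ports on top (20 mm in all). Origin: centre of its underside. When pushed fully home its origin is at x = -10 mm of the rack and 20 mm of it still stick out of the gap mouth.
- parked_a: Grey chip carrier, same size, loose, parked home in the gap at the rack's +y end. Leave alone.
- parked_b: Grey chip carrier, same size, loose, parked home in the gap at the rack's -y end. Leave alone.
- vial: Small glass vial with a metal cap, 24 mm across, 52 mm high, loose, beside the rack. Origin: centre of its underside. Leave alone.
- tub: White tub with a blue cap, 48 mm across, 45 mm high, loose, on the rack's other side. Origin: centre of its underside. Leave alone.
- flag_1 (a joint): Tilt (rad) of the yellow sprung flag over the gap at y = +115 mm of the rack; 0 upright, positive leans to the rack's -y. Leaf 14 mm wide, 3 thick, hinged at the rail's top, its tip 64 mm above the bench; tips up to 1.5 rad either way with under 2 N, springs back. A closed fingertip run along with its end 50 mm above the bench tips it about 1 rad.
- flag_2 (a joint): Tilt (rad) of the yellow sprung flag over the gap at y = +69 mm of the rack; 0 upright, positive leans to the rack's -y. Like flag_1.
- flag_3 (a joint): Tilt (rad) of the yellow sprung flag over the gap at y = +23 mm of the rack; 0 upright, positive leans to the rack's -y. Like flag_1.
- flag_4 (a joint): Tilt (rad) of the yellow sprung flag over the gap at y = -23 mm of the rack; 0 upright, positive leans to the rack's -y. Like flag_1.
- flag_5 (a joint): Tilt (rad) of the yellow sprung flag over the gap at y = -69 mm of the rack; 0 upright, positive leans to the rack's -y. Like flag_1.
- flag_6 (a joint): Tilt (rad) of the yellow sprung flag over the gap at y = -115 mm of the rack; 0 upright, positive leans to the rack's -y. Like flag_1.
Mind the look-alikes: they are no part of the job. Several things look just like the blue_end: the one meant starts farthest to the robot's right.

How it is judged:
By the outcome, as a careful person would: the job done as asked, in the order asked, and still so for the second after the job is handed in, with the robot touching nothing.
It also fails if it takes over 72 s, if anything falls off the work surface, if the arm or the gripper's body presses on something with over 40 N, if the wrist force passes 120 N, or if a joint passes its speed limit or range.

## Working session

There is one attempt and no reset: what is moved stays moved. The work goes in short steps, Python scripts to look and compute and a shell command to move; the robot and the scene stay as the last step left them, time stands still between calls to the robot, and variables do not carry over. Pictures are saved under pics/ and viewed, about 8 in all and at most 12, crops included, and the job is handed in when it is done.

```bash
mkdir -p pics; ls; cat > h.py <<'E'
import numpy as np, cv2
from cell import robot
def snap(n,f):
    c=robot.camera(n); cv2.imwrite(f'pics/{f}.png',c['color'][:,:,::-1]); np.savez(f'pics/{f}.npz',**c); return c
def load(f): return dict(np.load(f'pics/{f}.npz'))
def ray(c,u,v):
    T=c['world_from_camera']; d=T[:3,:3]@np.array([(u-c['cx'])/c['fx'],(v-c['cy'])/c['fy'],1]); return T[:3,3],d/np.linalg.norm(d)
def plane(c,u,v,z):
    o,d=ray(c,u,v); return o+d*(z-o[2])/d[2]
def tri(c1,p1,c2,p2):
    o1,d1=ray(c1,*p1);o2,d2=ray(c2,*p2)
    A=np.stack([d1,-d2],1); t=np.linalg.lstsq(A,o2-o1,rcond=None)[0]
    a=o1+t[0]*d1;b=o2+t[1]*d2; return (a+b)/2,np.linalg.norm(a-b)
def proj(c,p):
    T=c['world_from_camera']; q=T[:3,:3].T@(np.array(p)-T[:3,3]); return c['fx']*q[0]/q[2]+c['cx'],c['fy']*q[1]/q[2]+c['cy']
E
python3 - <<'E'
from h import *
for n in ['top','side']:
    c=snap(n,n+'0'); print(n,c['world_from_camera'].round(3).tolist(),c['fx'],c['cx'],c['cy'])
s=robot.read_state(); print(s)
E
```

```text
pics
top [[-0.029, -0.993, 0.118, 0.465], [-1.0, 0.029, -0.004, 0.005], [0.0, -0.118, -0.993, 0.777], [0.0, 0.0, 0.0, 1.0]] 472.29504377254193 317.74556867971427 238.69059489251563
side [[-0.979, -0.125, 0.159, 0.435], [-0.201, 0.548, -0.812, 0.582], [0.014, -0.827, -0.562, 0.458], [0.0, 0.0, 0.0, 1.0]] 454.10109939217017 320.07566617581733 244.09437217709154
{'time_s': 0.1, 'joint_pos': array([ 1.20470724e+00,  2.91194930e-01, -1.54026428e-01,  1.12669879e+00,
       -3.11201634e-05,  1.43147673e+00]), 'qd': array([ 0.00121773, -0.00165936,  0.00151782, -0.00071781, -0.00105996,
        0.00010317]), 'effort': array([ 1.41525052e-03, -5.37976599e+01,  3.31919503e+01,  9.36162280e-03,
       -2.06528307e-04,  1.48873119e-05]), 'tool_pos': array([0.11792168, 0.5112155 , 0.24781391]), 'eef_rot': array([ 1.13141923e-01,  9.93578678e-01, -5.47954797e-04, -1.25424918e-04]), 'force': array([-0.77763447, -0.17201378, -0.14027053]), 'wrist_torque': array([ 0.06987442, -0.01958698,  0.00184779]), 'finger_gap': 0.08579527779457861}
```

View pics/top0.png

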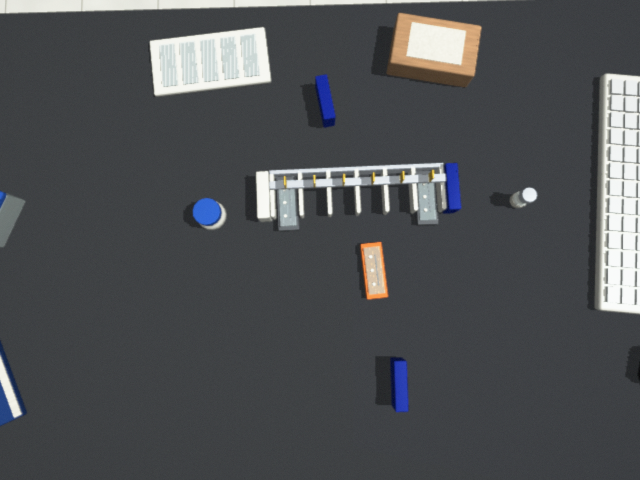

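View pics/side0.png

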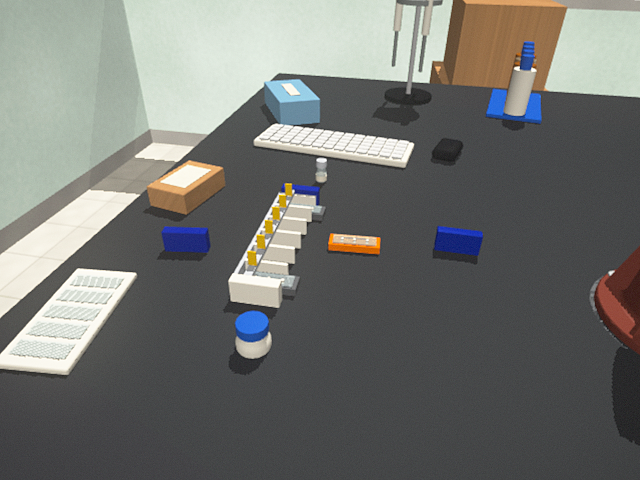

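Top view: the rack runs from the white end (264,195) to the blue end (453,187), so blue is at the rack's -y end. The order is flag_6, flag_5, flag_4, and the target gap is y=-23. The yellow flags sit at about (433,174) to (285,182), and the orange carrier is at (374,270). The side view agrees. Next I measure.

```bash
python3 - <<'E'
from h import *
def blobs(c,lo,hi,amin):
    hsv=cv2.cvtColor(c['color'],cv2.COLOR_RGB2HSV); m=cv2.inRange(hsv,lo,hi)
    n,l,s,ce=cv2.connectedComponentsWithStats(m); return [(s[i],ce[i],l==i) for i in range(1,n) if s[i][4]>=amin]
t,s=load('top0'),load('side0')
R={}
for k,c in (('t',t),('s',s)):
    b=blobs(c,(20,120,120),(34,255,255),6)
    for q in b: print(k,'yel',q[0],q[1].round(1))
    b=[q for q in b if 150<q[1][1]<280]
    R[k]=sorted([tuple(q[1]) for q in b],key=lambda p:-p[0] if k=='t' else p[1])
P=[]
if len(R['t'])==len(R['s']):
    for a,b in zip(R['t'],R['s']): p,e=tri(t,a,s,b); P.append(p); print('flag',p.round(4),round(e,4))
    P=np.array(P); d=P[-1]-P[0]; print('yaw of +y axis',np.degrees(np.arctan2(-d[0],d[1])),'len',np.linalg.norm(d),'mid',P.mean(0))
for k,c in (('t',t),('s',s)):
    for q in blobs(c,(5,150,120),(15,255,255),150):
        if not(200<q[1][1]<320 and 300<q[1][0]<420): continue
        cs=cv2.findContours(q[2].astype('uint8'),0,2)[0]; r=cv2.minAreaRect(np.vstack(cs)); print(k,'orange',r)
        if k=='t':
            bx=cv2.boxPoints(r); w=np.array([plane(c,*p,0.014) for p in bx]); print(w.round(4)); print('cen',w.mean(0),[np.linalg.norm(w[i]-w[(i+1)%4]).round(4) for i in range(4)])
            for i in range(2): d=w[i+1]-w[i]; print('dir',np.degrees(np.arctan2(d[1],d[0])))
    for q in blobs(c,(112,150,60),(128,255,255),100):
        p=q[1]; print(k,'blue',q[0],p.round(1),plane(c,*p,0.03).round(3))
E
python3 - <<'E'
import cv2;i=cv2.imread('pics/top0.png')[150:310,240:480];cv2.imwrite('pics/cr.png',cv2.resize(i,None,fx=3.3,fy=3.3,interpolation=2))
E
```

```text
t yel [402 171   3   9  20] [402.8 174.5]
t yel [432 170   2   9  17] [432.5 173.8]
t yel [372 172   3  10  17] [373.2 175.8]
t yel [313 175   3   9  16] [313.9 178. ]
t yel [343 174   3   9  19] [343.6 177.5]
t yel [284 176   2  10  18] [284.5 180.5]
s yel [272 183  20  37 269] [281.7 201.1]
s yel [265 220   8  14 103] [268.5 226.3]
s yel [257 234   9  15 109] [260.6 241.2]
s yel [247 251  10  15 117] [251.7 257.8]
t orange ((373.7204895019531, 270.15234375), (55.985618591308594, 21.443817138671875), 83.21102905273438)
[[ 0.5453 -0.066   0.014 ]
 [ 0.5485 -0.1007  0.014 ]
 [ 0.4585 -0.1073  0.014 ]
 [ 0.4554 -0.073   0.014 ]]
cen [ 0.50191523 -0.08674546  0.014     ] [np.float64(0.0349), np.float64(0.0902), np.float64(0.0344), np.float64(0.0902)]
dir -84.86009787599869
dir -175.83237006846744
t blue [315  74  21  53 663] [325.1 100.2] [ 0.783 -0.017  0.03 ]
t blue [444 163  17  50 642] [452.4 187.6] [ 0.63  -0.218  0.03 ]
t blue [392 358  16  54 733] [400.  385.2] [ 0.323 -0.118  0.03 ]
s orange ((353.8331298828125, 243.39187622070312), (51.72215270996094, 17.186840057373047), 4.635463714599609)
s blue [292 184  28  21 228] [306.8 190.2] [ 0.621 -0.221  0.03 ]
s blue [ 162  227   48   26 1104] [185.6 239.1] [ 0.78  -0.001  0.03 ]
s blue [ 434  226   49   30 1120] [458.  240.3] [ 0.327 -0.1    0.03 ]
```

View pics/cr.png

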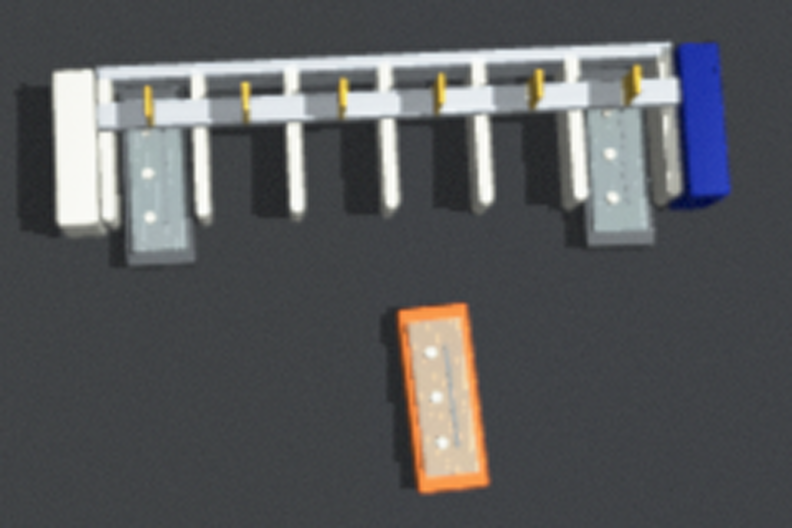

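The crop shows all six flags upright on the rail, grey carriers in the two end gaps, and the orange carrier roughly in front of the second and third gaps from blue. Next I triangulate.

```bash
python3 - <<'E'
from h import *
t,s=load('top0'),load('side0')
T=[(432.5,173.8),(402.8,174.5),(373.2,175.8),(343.6,177.5),(313.9,178.),(284.5,180.5)]
for a,b in zip(T[3:],[(268.5,226.3),(260.6,241.2),(251.7,257.8)]):
    p,e=tri(t,a,s,b); print('tri flag',p.round(4),round(e,4))
W=np.array([plane(t,*p,0.052) for p in T]); print(W.round(4))
yr=np.array([-115,-69,-23,23,69,115])/1e3
fx=np.polyfit(yr,W[:,0],1);fy=np.polyfit(yr,W[:,1],1); print('fits',fx,fy,'yaw',np.degrees(np.arctan2(-fx[0],fy[0])))
p,e=tri(t,(373.72,270.15),s,(353.8,243.4)); print('carrier',p.round(4),e)
yaw=np.arctan2(-fx[0],fy[0]); X=np.array([np.cos(yaw),np.sin(yaw)]);Y=np.array([-X[1],X[0]])
O=np.array([fx[1],fy[1]])-0.015*X; print('rack O',O)
# checks: blue block centre & noses & stop wall
# crop px -> full px: u=240+x/3.3
for nm,(x,y),z in [('blue top c',(700,119),.04),('white top c',(77,150),.04),('nose -46 top',(389,208),.03),('nose 0',(389,205),.03),('nose -',(482,205),.03)]:
    q=plane(t,240+x/3.3,150+y/3.3,z)[:2]-O; print(nm,(q@X).round(4),(q@Y).round(4))
print('carrier in rack',((np.array([.5019,-.0867])-O)@X).round(4),((np.array([.5019,-.0867])-O)@Y).round(4))
for f,y in (('f6',-.115),('f4',-.023),('f3',.023)): print(f,O+.015*X+y*Y)
st=robot.read_state(); from scipy.spatial.transform import Rotation as Ro
print(Ro.from_quat(st['eef_rot']).as_matrix().round(3))
E
```

```text
tri flag [ 0.6465 -0.0415  0.0494] 0.0012
tri flag [0.6462 0.0052 0.0498] 0.0027
tri flag [0.6445 0.0518 0.0497] 0.0009
[[ 0.6483 -0.1812  0.052 ]
 [ 0.6485 -0.1344  0.052 ]
 [ 0.6478 -0.0878  0.052 ]
 [ 0.6464 -0.0412  0.052 ]
 [ 0.647   0.0055  0.052 ]
 [ 0.6443  0.0517  0.052 ]]
fits [-0.01602185  0.64708095] [ 1.01272072 -0.06456309] yaw 0.9063780456679555
carrier [ 0.5031 -0.0878  0.0051] 0.002118878923812155
rack O [ 0.63208282 -0.06480037]
blue top c -0.004 -0.1495
white top c -0.0057 0.1515
nose -46 top -0.039 0.002
nose 0 -0.0375 0.0019
nose - -0.0396 -0.0432
carrier in rack -0.1305 -0.0198
f6 [ 0.64890009 -0.17954871]
f4 [ 0.64744477 -0.08756022]
f3 [ 0.64671712 -0.04156597]
[[-0.974  0.225 -0.   ]
 [ 0.225  0.974 -0.001]
 [ 0.    -0.001 -1.   ]]
```

Measured and consistent: 46 mm flag pitch, flag height about 50 mm, carrier 90x35. The carrier is about 3° off and almost in line with the third gap. I now align the tool with the rack, close the fingers and move toward the blue end.

```bash
python3 -m creep '[[0,0,0,-7,0],[0,0,0,-7,0],[-3.5,-4.9,0,0,0],[-3.5,-4.9,0,0,0],[-3.5,-4.9,0,0,0],[-3.5,-4.9,0,0,0],[-3.5,-4.9,0,0,0],[-3.5,-4.9,0,0,0],[-3.5,-4.9,0,0,0],[-3.5,-4.9,0,0,0]]'
```

```text
time_s: 1.35
tool_pos: [0.4141, 0.1176, 0.2463]
eef_rot: [-0.017, 1.0, -0.001, -0.0]
force: [1.2, -0.3, 0.0]
finger_gap: 0.0002
```

```bash
python3 -m creep '[[-3.3,-4.9,0,1,0],[-3.3,-4.9,0,0,0],[-3.3,-4.9,0,0,0],[-3.3,-4.9,0,0,0],[-3.3,-4.9,0,0,0],[-3.3,-4.9,0,0,0],[-2,-3,0,0,0],[0,0,0,0,0]]'
```

```text
time_s: 2.35
tool_pos: [0.6437, -0.2184, 0.2426]
eef_rot: [-0.005, 1.0, -0.0, -0.002]
force: [-0.1, 1.1, 0.1]
finger_gap: 0.0
```

```bash
python3 - <<'E'
from h import *
c=snap('wrist','w1'); print(c['world_from_camera'].round(3).tolist(),c['fx'],c['cx'],c['cy'])
E
```

```text
[[-0.01, 0.966, 0.258, 0.579], [1.0, 0.01, 0.002, -0.22], [-0.001, 0.258, -0.966, 0.37], [0.0, 0.0, 0.0, 1.0]] 390.0701104175226 323.2750525089114 237.03805130213624
```

View pics/w1.png

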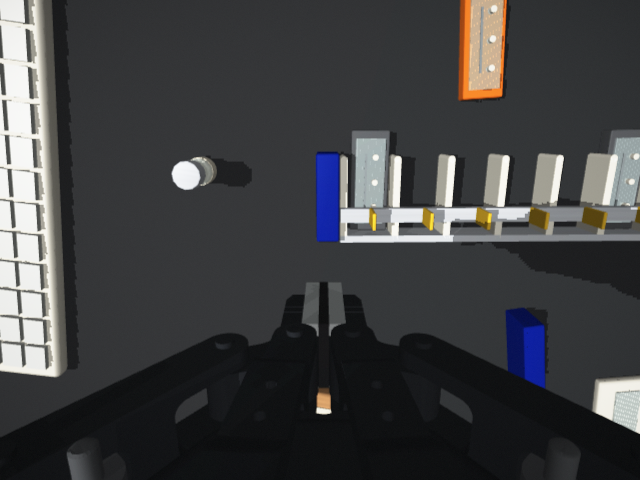

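The wrist view shows the blue block top at (317–339, 152–241), the rail at rows 207–222, divider noses at about row 154, and the orange carrier at top right around (483,45).

```bash
python3 - <<'E'
from h import *
c=load('w1'); t=load('top0')
yaw=np.radians(.7); X=np.array([np.cos(yaw),np.sin(yaw)]);Y=np.array([-X[1],X[0]])
hsv=cv2.cvtColor(c['color'],cv2.COLOR_RGB2HSV)
m=cv2.inRange(hsv,(112,150,60),(128,255,255)); n,l,s,ce=cv2.connectedComponentsWithStats(m)
for i in range(1,n):
    if s[i][4]>300 and s[i][0]<400:
        r=cv2.minAreaRect(np.argwhere(l==i)[:,::-1].astype(np.float32)); print('blue',r,plane(c,*r[0],.04).round(4)); B=plane(c,*r[0],.04)[:2]; bc=r[0]
print('O from blue',B+.152*Y, 'height tri with top', tri(c,bc,t,(452,187)))
m=cv2.inRange(hsv,(20,120,100),(34,255,255)); n,l,s,ce=cv2.connectedComponentsWithStats(m)
for i in range(1,n):
    if s[i][4]>15: print('yel',s[i],ce[i].round(1),plane(c,*ce[i],.051).round(4))
g=cv2.cvtColor(c['color'],cv2.COLOR_RGB2GRAY).astype(int)
# divider top edges on row ~185 (between rail and nose)
for row in (165,172,190): 
    d=np.diff(g[row,330:600]); e=np.where(abs(d)>30)[0]+330
    print(row,[(int(u),int(d[u-330]),*plane(c,u+.5,row,.03)[:2].round(4)) for u in e])
for u,lab in ((420,'rail'),(470,'rail')):
    d=np.diff(g[195:250,u]); print(lab,[(int(v)+195,int(d[v]),plane(c,u,v+195.5,.038)[0].round(4)) for v in np.where(abs(d)>25)[0]])
E
```

```text
blue ((326.9999694824219, 196.49996948242188), (21.999996185302734, 88.99998474121094), 0.0) [ 0.6317 -0.2166  0.04  ]
O from blue [ 0.62979608 -0.06465419] height tri with top (array([ 0.6321481 , -0.21675558,  0.03031542]), np.float64(0.002102662793420956))
yel [476 207  16  23 221] [483.6 217.3] [ 0.6461 -0.0859  0.051 ]
yel [530 207  20  23  85] [543.3 217.5] [ 0.6458 -0.0361  0.051 ]
yel [369 208   8  23 125] [372.3 219.3] [ 0.6487 -0.1787  0.051 ]
yel [422 208  12  23 195] [427.9 218.7] [ 0.6477 -0.1323  0.051 ]
yel [601 212   6  17  64] [603.8 220.3] [0.6477 0.0147 0.051 ]
165 [(339, 73, np.float64(0.6059), np.float64(-0.2061)), (340, 47, np.float64(0.6059), np.float64(-0.2053)), (347, -168, np.float64(0.6058), np.float64(-0.1993)), (354, 41, np.float64(0.6058), np.float64(-0.1933)), (355, 73, np.float64(0.6058), np.float64(-0.1924)), (384, -68, np.float64(0.6055), np.float64(-0.1675)), (390, 52, np.float64(0.6055), np.float64(-0.1623)), (393, 51, np.float64(0.6054), np.float64(-0.1598)), (400, -100, np.float64(0.6054), np.float64(-0.1538)), (401, -109, np.float64(0.6054), np.
[... 3676 characters left out ...]
ail [(206, 31, np.float64(0.6399)), (207, 83, np.float64(0.6407)), (208, 65, np.float64(0.6416)), (221, -67, np.float64(0.6531)), (222, -97, np.float64(0.654)), (234, 85, np.float64(0.6648)), (235, 49, np.float64(0.6657)), (240, -27, np.float64(0.6702)), (241, -90, np.float64(0.6712)), (242, -62, np.float64(0.6721))]
rail [(205, 29, np.float64(0.6386)), (206, 55, np.float64(0.6394)), (207, 87, np.float64(0.6403)), (208, 34, np.float64(0.6412)), (218, -30, np.float64(0.65)), (219, -57, np.float64(0.6509)), (221, -57, np.float64(0.6527)), (222, -33, np.float64(0.6536)), (226, 32, np.float64(0.6571)), (234, 28, np.float64(0.6643)), (240, -32, np.float64(0.6698)), (241, -66, np.float64(0.6707))]
```

```bash
python3 -m creep '[[-0.5,-0.5,5,0,0],[0,0,5,0,0],[0,0,4,0,0],[0,0,2.5,0,0],[0,0,0,0,0]]'
```

```text
time_s: 3.02
tool_pos: [0.6451, -0.2155, 0.0751]
eef_rot: [-0.008, 1.0, 0.001, -0.002]
force: [-0.2, 0.8, 0.7]
finger_gap: -0.0003
```

```bash
python3 -m creep '[[-0.2,0,0.8,0,0],[-0.1,0,0.1,0,0],[0,1.5,0,0,0],[0,1.5,0,0,0],[0,1.5,0,0,0],[0,1.5,0,0,0]]'
```

```text
time_s: 3.78
tool_pos: [0.6494, -0.1515, 0.0707]
eef_rot: [-0.008, 1.0, -0.001, 0.001]
force: [-0.4, -0.5, 1.2]
finger_gap: -0.0003
```

```bash
python3 - <<'E'
from h import *
snap('side','s1')
i=cv2.imread('pics/s1.png')[170:290,200:360];cv2.imwrite('pics/s1c.png',cv2.resize(i,None,fx=4,fy=4,interpolation=2))
print(robot.read_state()['tool_pos'])
E
```

```text
[ 0.64923714 -0.14945709  0.07070348]
```

View pics/s1c.png

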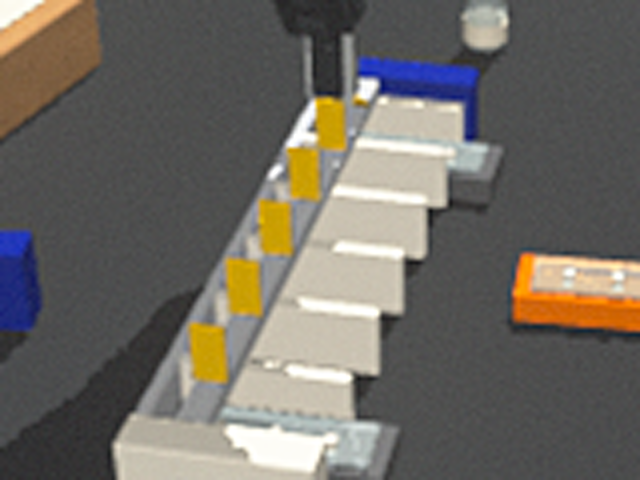

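Flag_6 is pressed down under the fingertip and the other five stand upright. I continue along the rail.

```bash
python3 -m creep '[[0.1,1.3,0.3,0,0],[0,1.5,0.1,0,0],[0,1.5,0,0,0],[0,1.5,0,0,0]]'
```

```text
time_s: 4.32
tool_pos: [0.647, -0.088, 0.0663]
eef_rot: [-0.009, 1.0, -0.0, 0.001]
force: [0.8, -1.0, -0.4]
finger_gap: -0.0001
```

```bash
python3 -m creep '[[0,1.1,0,0,0],[0,0.7,0,0,0],[0,0,0,0,0]]'; python3 - <<'E'
from h import *
snap('side','s2')
i=cv2.imread('pics/s2.png')[170:290,200:360];cv2.imwrite('pics/s2c.png',cv2.resize(i,None,fx=4,fy=4,interpolation=2))
print(robot.read_state()['tool_pos'])
E
```

```text
time_s: 4.7
tool_pos: [0.6467, -0.0674, 0.0665]
eef_rot: [-0.01, 1.0, -0.0, 0.001]
force: [-0.8, 0.7, 2.2]
finger_gap: -0.0002
[ 0.64674733 -0.06766895  0.06649144]
```

View pics/s2c.png

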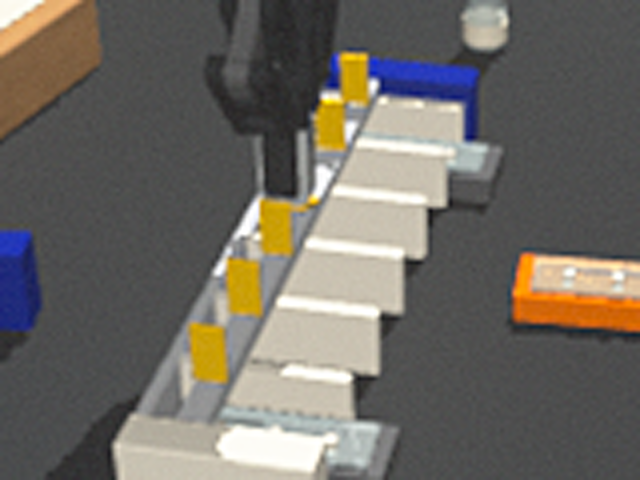

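Flag_4 is pressed down under the tip, flags 5 and 6 have sprung back, and flags 3, 2 and 1 are untouched. I lift straight up and go behind the carrier.

```bash
python3 -m creep '[[0,0,-2.5,0,0],[0,0,-5,0,0],[0,0,-3.5,0,0],[5,-0.5,0,0,0],[5,-0.5,0,0,0],[5,-0.5,0,0,0],[5,-0.5,0,0,0],[1.5,0,0,0,0],[0,0,0,0,0]]'; python3 - <<'E'
from h import *
c=snap('wrist','w2'); print(c['world_from_camera'].round(3).tolist(),robot.read_state()['tool_pos'])
E
```

```text
time_s: 5.88
tool_pos: [0.4268, -0.0957, 0.1791]
eef_rot: [-0.007, 1.0, -0.001, 0.002]
force: [-0.4, 0.5, -0.5]
finger_gap: 0.0002
[[-0.013, 0.964, 0.266, 0.361], [1.0, 0.013, 0.002, -0.097], [-0.002, 0.266, -0.964, 0.306], [0.0, 0.0, 0.0, 1.0]] [ 0.4274712  -0.09577357  0.17912843]
```

View pics/w2.png

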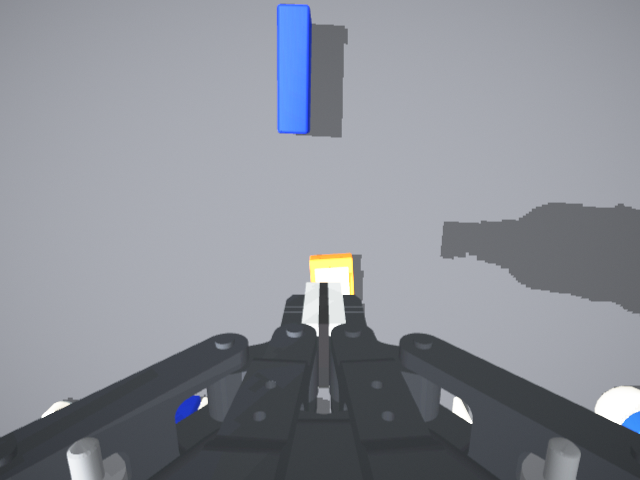

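The wrist view shows the back end of the carrier at columns 309–353, rows 254–260, straight ahead of the fingers. The rest is hidden by the gripper.

```bash
python3 - <<'E'
from h import *
c=load('w2')
for u,v,z in ((309.5,259,.014),(353,257,.014),(309.5,255.5,0),(352.5,253.5,0)): print(plane(c,u,v,z).round(4))
E
```

```text
[ 0.46   -0.1075  0.014 ]
[ 0.4578 -0.0733  0.014 ]
[ 0.4617 -0.108  -0.    ]
[ 0.4595 -0.0727  0.    ]
```

```bash
python3 -m creep '[[0,0.7,4,0,1.5],[0,0,4,0,1.5],[0,0,4,0,1.5],[0,0,2,0,1.5],[0,0,0.5,0,1.5],[0,0,0,0,1.5]]'
```

```text
time_s: 6.68
tool_pos: [0.437, -0.0908, 0.0305]
eef_rot: [-0.007, 1.0, -0.002, 0.006]
force: [0.4, -0.5, -0.0]
finger_gap: 0.0152
```

```bash
python3 -m creep '[[0,0.2,0.7,0,1.5],[0,0,0,0,1.5],[-0.7,0,0,0,1.5],[-0.7,0,0,0,1.5],[-0.7,0,0,0,1.5],[-0.7,0,0,0,1.5],[-0.7,0,0,0,1.5],[-0.7,0,0,0,1.5]]'; python3 - <<'E'
from h import *
c=snap('top','t2'); print(robot.read_state()['tool_pos'])
i=cv2.imread('pics/t2.png')[150:310,240:480];cv2.imwrite('pics/t2c.png',cv2.resize(i,None,fx=3.3,fy=3.3,interpolation=2))
E
```

```text
time_s: 7.68
tool_pos: [0.4841, -0.0887, 0.026]
eef_rot: [-0.007, 1.0, -0.003, 0.008]
force: [-1.1, -0.3, 0.2]
finger_gap: 0.0148
[ 0.4852853  -0.08893412  0.02621636]
```

View pics/t2c.png

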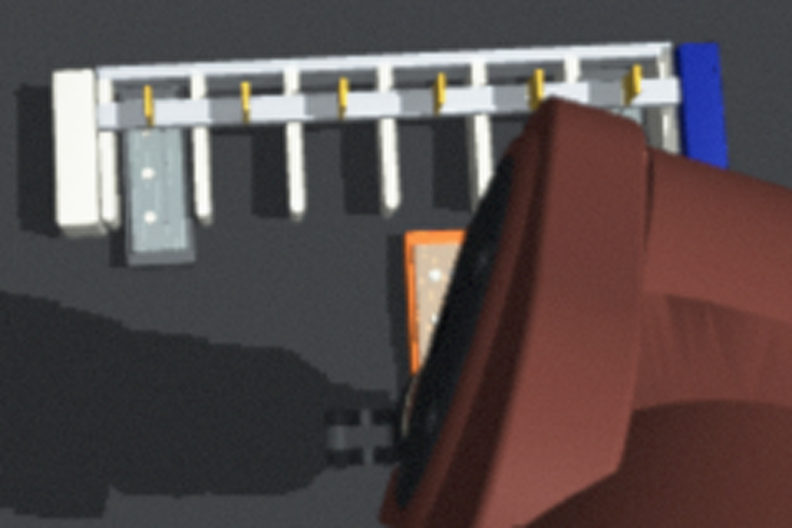

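The carrier's left front corner is at crop (405,231). Its left edge runs down to (412,372), parallel to the dividers. I check its lateral position.

```bash
python3 - <<'E'
from h import *
c=load('t2'); hsv=cv2.cvtColor(c['color'],cv2.COLOR_RGB2HSV); m=cv2.inRange(hsv,(5,150,120),(15,255,255))
P=[]
for v in range(222,262,2):
    u=np.where(m[v,345:400])[0]
    if len(u): P.append(plane(c,345+u[0]-.5,v,.014)[:2])
P=np.array(P); f=np.polyfit(P[:,0],P[:,1],1); print(P[::4].round(4),'yaw',np.degrees(np.arctan(f[0])))
u=365; v=np.where(m[200:240,u])[0]; print('front',plane(c,u,200+v[0]-.5,.014))
# divider y=0 and -46 top edges same view
g=cv2.cvtColor(c['color'],cv2.COLOR_RGB2GRAY).astype(int)
for row in (192,197,202): 
    d=np.diff(g[row,320:395]); print(row,[(int(k)+320,int(d[k]),plane(c,k+320.5,row,.03)[1].round(4)) for k in np.where(abs(d)>30)[0]])
E
```

```text
[[ 0.5807 -0.0718]
 [ 0.5675 -0.0713]
 [ 0.5544 -0.0708]
 [ 0.5413 -0.0719]
 [ 0.5282 -0.0713]] yaw 0.19249977279634836
front [ 0.58472945 -0.0760936   0.014     ]
192 [(325, 47, np.float64(-0.0126)), (326, 115, np.float64(-0.0142)), (327, 36, np.float64(-0.0158)), (330, -78, np.float64(-0.0206)), (331, -83, np.float64(-0.0222)), (353, 41, np.float64(-0.0577)), (354, 59, np.float64(-0.0593)), (355, 87, np.float64(-0.0609)), (358, -36, np.float64(-0.0658)), (359, -90, np.float64(-0.0674)), (360, -48, np.float64(-0.069)), (383, 93, np.float64(-0.1061)), (384, 34, np.float64(-0.1077)), (387, -74, np.float64(-0.1125)), (388, -88, np.float64(-0.1141))]
197 [(325, 32, np.float64(-0.0123)), (326, 102, np.float64(-0.0139)), (327, 64, np.float64(-0.0155)), (330, -62, np.float64(-0.0204)), (331, -87, np.float64(-0.022)), (354, 53, np.float64(-0.059)), (355, 108, np.float64(-0.0606)), (359, -85, np.float64(-0.067)), (360, -68, np.float64(-0.0687)), (381, 34, np.float64(-0.1025)), (383, 71, np.float64(-0.1057)), (384, 63, np.float64(-0.1073)), (387, -56, np.float64(-0.1121)), (388, -89, np.float64(-0.1137)), (389, -33, np.float64(-0.1153))]
202 [(326, 93, np.float64(-0.0137)), (327, 84, np.float64(-0.0153)), (330, -43, np.float64(-0.0201)), (331, -89, np.float64(-0.0217)), (332, -44, np.float64(-0.0233)), (354, 49, np.float64(-0.0587)), (355, 98, np.float64(-0.0603)), (356, 37, np.float64(-0.0619)), (359, -73, np.float64(-0.0667)), (360, -89, np.float64(-0.0683)), (383, 33, np.float64(-0.1053)), (384, 106, np.float64(-0.1069)), (388, -97, np.float64(-0.1134)), (389, -75, np.float64(-0.115))]
```

It is straight and about 1 mm off centre, within the 3 mm slack, so I push on.

```bash
python3 -m creep '[[-0.6,0.05,0.3,0,1.5],[-0.7,0,0,0,1.5],[-0.7,0,0,0,1.5],[-0.7,0,0,0,1.5],[-0.7,0,0,0,1.5],[-0.7,0,0,0,1.5]]'
```

```text
time_s: 8.48
tool_pos: [0.5286, -0.0876, 0.0235]
eef_rot: [-0.007, 1.0, -0.003, 0.008]
force: [-0.2, -0.2, 0.3]
finger_gap: 0.015
```

```bash
python3 -m creep '[[-0.6,0,0,0,1.5],[-0.6,0,0,0,1.5],[-0.6,0,0,0,1.5],[-0.5,0,0,0,1.5],[-0.4,0,0,0,1.5]]'
```

```text
time_s: 9.1
tool_pos: [0.5577, -0.0872, 0.024]
eef_rot: [-0.007, 1.0, -0.003, 0.008]
force: [-0.2, 0.8, 0.2]
finger_gap: 0.0152
```

```bash
python3 -m creep '[[-0.4,0,0,0,1.5],[-0.3,0,0,0,1.5],[-0.3,0,0,0,1.5]]';python3 -m creep '[[-0.3,0,0,0,1.5],[-0.3,0,0,0,1.5]]'
```

```text
time_s: 9.48
tool_pos: [0.5642, -0.087, 0.0234]
eef_rot: [-0.007, 1.0, -0.003, 0.004]
force: [-13.4, -1.3, 7.5]
finger_gap: 0.015
time_s: 9.72
tool_pos: [0.5642, -0.0866, 0.0225]
eef_rot: [-0.007, 1.0, -0.003, -0.001]
force: [-9.6, -1.5, 6.4]
finger_gap: 0.0146
```

It stopped at x=0.564 (predicted 0.565) with 10–13 N, so it looks home. I back off, lift clear and check.

```bash
python3 -m creep '[[1,0,0,0,1.5],[2,0,0,0,1.5],[0,0,-5,0,1.5],[0,0,-5,0,1.5],[4,4,-3,0,1.5],[4,4,-2,0,1.5],[4,5,0,0,1.5],[2,5,0,0,1.5],[0,5,0,0,1.5],[0,5,0,0,1.5]]'; python3 - <<'E'
from h import *
c=snap('top','t3'); s=snap('side','s3'); print(robot.read_state()['tool_pos'])
a=cv2.imread('pics/t3.png')[140:300,190:550]; b=cv2.imread('pics/s3.png')[140:370,150:400]
a=cv2.resize(a,(600,267),interpolation=2); b=cv2.resize(b,(360,331),interpolation=2)
o=np.zeros((600,600,3),'uint8'); o[:267]=a; o[267:598,:360]=b; cv2.imwrite('pics/fin.png',o)
hsv=cv2.cvtColor(c['color'],cv2.COLOR_RGB2HSV); m=cv2.inRange(hsv,(5,150,120),(15,255,255)); m[:,:340]=0;m[:,400:]=0;m[:150]=0;m[300:]=0
v,u=np.where(m); print(u.min(),u.max(),v.min(),v.max()); k=v.max()-2; print('back top edge',plane(c,u[v==v.max()].mean(),v.max()+.5,.007), 'expected x', .631-.055)
E
```

```text
time_s: 10.98
tool_pos: [0.3892, 0.1933, 0.1759]
eef_rot: [-0.003, 1.0, -0.001, 0.004]
force: [1.1, -0.7, 0.3]
finger_gap: 0.0152
[0.38910906 0.1955834  0.17572314]
360 383 172 226
back top edge [ 0.57383015 -0.08788762  0.007     ] expected x 0.576
```

View pics/fin.png

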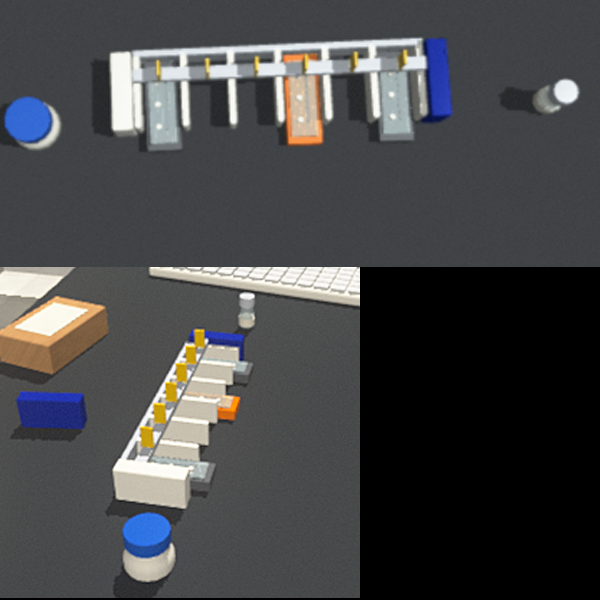

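The carrier's outer end at (305,143) lies on the line through the two parked carriers' ends, which puts about row 142 there, so it is home. All six flags are upright, and the vial, tub and grey carriers look unmoved.

```bash
python3 -c "
from cell import robot; print(robot.finish_job(), robot.read_state()['time_s'])"
```

```text
the job is handed in; nothing more can be done
the job is handed in; nothing more can be done
```

The job is done and handed in. It had taken about 11 s of robot time at the last reading, against the 72 s limit.

- **Flags:** The blue end is at the rack's -y end. I ran the closed fingertip along the rail from there and tipped flag_6, flag_5 and flag_4 in turn, then lifted clear before flag_3. Pictures showed flag_6 and flag_4 held down under the tip. I did not photograph flag_5 while tipped, but the tip passed right over it. Flags 3, 2 and 1 stayed upright in every picture.
- **Carrier:** I pushed the orange carrier along the bench into the third gap (rack y = -23 mm). It stopped where the wall should be, at tool x = 0.564 m against 0.565 m predicted, with 10–13 N.
- **Last checks:** The carrier's outer end is level with the parked carriers' ends to about 1 mm. From the top view its end is at x = 0.574 m against 0.576 m expected, which is within the camera calibration. All flags are upright, the grey carriers, vial and tub look unmoved, and the robot is clear of everything.
- **Disagreement:** Early on, the flags and the blue block and divider noses put the rack's x position about 3 mm apart. A closer wrist view settled it at about 0.631 m.

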